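# Draw up the open glue clamp on the nest box and hold it

## Task

Two aspen nest boxes are being glued up for the cages, each in its own one-hand bar clamp: one clamp is already drawn tight on its end panel, the other still stands open. On the open clamp, pump the trigger against the handle until the jaw has pushed the end panel home on the box and its soft pad is pressed in about half-way, not bottomed out, which would crush the thin box; leave the tight clamp and the things around alone. Finish still gripping handle and trigger together with the trigger held squeezed: do not let go.

Things in the scene. Friction and masses are not known exactly. Their poses are not given: they have to be found in the camera images.
- grip_1 (a point): Point midway between handle and trigger of one-hand bar clamp 1, which stands handle up on its jaw tips; 183 mm above the bench, 28 mm below the handle's top. x: level, along the bar from handle to far jaw; z up. Trigger at rest: handle's back 32 mm towards -x, trigger's front 32 mm towards +x. Head slides 20 mm either way along x with 2 N friction, so it centres itself in a squeezing grip.
- handle_1: Fixed pistol-grip handle of clamp 1, black nylon, 26 mm thick (x), 28 mm wide (y), rising 28 mm above the origin, free all round from 50 mm below it; origin on its centre line at the height of point grip_1, 19 mm from it towards -x. Axes as grip_1.
- lever_1: Trigger of clamp 1, grey nylon lever 12 mm thick, 22 mm wide, rising 24 mm above the origin, on the +x side of the handle. Origin in its middle at grip height, at rest 26 mm from grip_1 towards +x; pivot 131 mm below. Spring force here 4 N at rest to 7 N squeezed, plus about 0.4 times the pad's force.
- trigger_1 (a joint): Trigger angle of clamp 1, rad: 0 at rest (springs back), 0.183 squeezed to the handle: 64 then 40 mm over handle and trigger at grip height. Draws the notched bar and far jaw to the handle by 55 mm per rad; the ratchet keeps it. Notches 6 mm: a full stroke keeps 1 (6 mm); the first 0.03 to 0.1 rad is play. Let it right out for the next.
- bar_1 (a joint): How far the bar of clamp 1 is drawn through its head, m; grows as the jaws close, up to 0.055; when the trigger is let out it slips back to the last notch at most.
- face_1: Soft rubber pad of the far jaw of clamp 1, 40 mm wide, 46 mm high; origin at the centre of its face that looks along -x to the panel, 144 to 100 mm from grip_1 along x as the jaw closes; x axis along the bar, away from the handle. It clears the panel by 10 mm or more in an open clamp and touches it in a tight one.
- pad_1 (a joint): How far the pad face of clamp 1 is pressed into the far jaw, m: 0 free, 0.005 half-way, 0.010 bottomed out. It yields 2 N per mm; bottomed out, the force jumps and the box is crushed.
- panel_mid_1 (a point): Centre of the loose end panel in clamp 1, an upright aspen board 10 mm thick (its x), 90 mm wide (y), 58 mm high; the pad presses on its +x side, 5 mm from this point.
- box_mid_1 (a point): Centre of the aspen nest box in clamp 1, loose on the board between the head's own jaw and the panel: 70 mm long (x), 90 wide, 58 high, walls 8 mm, open end towards +x. Centres are 40 mm apart in x when the panel is home; in an open clamp a few mm of slack lie between jaw, box and panel.
- grip_2 (a point): Point midway between handle and trigger of one-hand bar clamp 2, which stands handle up on its jaw tips; 183 mm above the bench, 28 mm below the handle's top. x: level, along the bar from handle to far jaw; z up. Trigger at rest: handle's back 32 mm towards -x, trigger's front 32 mm towards +x. Head slides 20 mm either way along x with 2 N friction, so it centres itself in a squeezing grip.
- handle_2: Fixed pistol-grip handle of clamp 2, black nylon, 26 mm thick (x), 28 mm wide (y), rising 28 mm above the origin, free all round from 50 mm below it; origin on its centre line at the height of point grip_2, 19 mm from it towards -x. Axes as grip_2.
- lever_2: Trigger of clamp 2, grey nylon lever 12 mm thick, 22 mm wide, rising 24 mm above the origin, on the +x side of the handle. Origin in its middle at grip height, at rest 26 mm from grip_2 towards +x; pivot 131 mm below. Spring force here 4 N at rest to 7 N squeezed, plus about 0.4 times the pad's force.
- trigger_2 (a joint): Trigger angle of clamp 2, rad: 0 at rest (springs back), 0.183 squeezed to the handle: 64 then 40 mm over handle and trigger at grip height. Draws the notched bar and far jaw to the handle by 55 mm per rad; the ratchet keeps it. Notches 6 mm: a full stroke keeps 1 (6 mm); the first 0.03 to 0.1 rad is play. Let it right out for the next.
- bar_2 (a joint): How far the bar of clamp 2 is drawn through its head, m; grows as the jaws close, up to 0.055; when the trigger is let out it slips back to the last notch at most.
- face_2: Soft rubber pad of the far jaw of clamp 2, 40 mm wide, 46 mm high; origin at the centre of its face that looks along -x to the panel, 144 to 100 mm from grip_2 along x as the jaw closes; x axis along the bar, away from the handle. It clears the panel by 10 mm or more in an open clamp and touches it in a tight one.
- pad_2 (a joint): How far the pad face of clamp 2 is pressed into the far jaw, m: 0 free, 0.005 half-way, 0.010 bottomed out. It yields 2 N per mm; bottomed out, the force jumps and the box is crushed.
- panel_mid_2 (a point): Centre of the loose end panel in clamp 2, an upright aspen board 10 mm thick (its x), 90 mm wide (y), 58 mm high; the pad presses on its +x side, 5 mm from this point.
- box_mid_2 (a point): Centre of the aspen nest box in clamp 2, loose on the board between the head's own jaw and the panel: 70 mm long (x), 90 wide, 58 high, walls 8 mm, open end towards +x. Centres are 40 mm apart in x when the panel is home; in an open clamp a few mm of slack lie between jaw, box and panel.
- water_bottle: Bystander: animal drinking bottle with black stopper and steel tube, 66 mm across, 185 mm high, origin at its foot.
- glue_bottle: Bystander: white glue bottle, 48 mm across, 130 mm high, origin at its foot.
- food_scoop: Bystander: steel feed scoop, cup 72 mm across and 45 mm high, handle 90 mm long; origin under the cup.
There are look-alikes about, which are no part of the job. Leave any green look-alike of the part that bears panel_mid_2 alone. Leave any turquoise look-alike of the part that bears box_mid_2 alone.

How it is judged:
By the outcome, as a careful person would: the job done as asked, in the order asked, and still so for the second after the job is handed in, while the arm keeps its last pose, push and grip.
It also fails if it takes over 48 s, if anything falls off the work surface, if the arm or the gripper's body presses on something with over 40 N, if the wrist force passes 120 N, or if a joint passes its speed limit or range.

## Robot

A 6-joint arm with a two-finger parallel gripper is mounted at the origin on the work surface. World frame = base frame: x ahead of the robot, y to its left, z up, the work surface at z = 0. Lengths are in m, angles in degrees, forces in N, time in s.
With the tool pointing down it reaches from about 0.4 to 0.825 m from the base axis. Payload 7 kg.
Tool frame: the origin (TCP) lies midway between the tips of the shut fingers; the grasp point (between the pads) lies 19 mm behind it (ctrl.grip_point_offset is the distance from the TCP to the grasp point, in m); x points along the fingers, y is the direction in which the jaws open and shut, and the axes are right-handed (so a half turn about x gives the same grasp; the last joint's range is limited). The gripper opens to 88 mm and grips with 3 to 60 N. Pads are 19 mm wide; open, the fingers measure 130 mm over their backs; the gripper's body (78 mm by 193 mm) begins 47 mm behind the grasp point.
Start: joints at [84.918, 20.546, 0.682, 0, -70.136, -16.507], TCP at [0.248, 0.628, 0.227] pointing down, gripper open.
Joint ranges: [-176.03, 176.03], [-82.01, 121.73], [-58.28, 71.71], [-173.87, 95.51], [-174.79, -0.11], [-173.66, 173.66]. Speed limits (degrees/s): [136.94, 136.94, 172.46, 180, 180, 180].

## Interface

Orientations are given as [roll, pitch, yaw] about the fixed x, y, z axes, in that order (R = Rz(yaw) Ry(pitch) Rx(roll)).
In Python, from plant import ctrl gives the robot as it stands.
- The arm moves only by the tool drive_tool, never from a script. Its argument "plan" is a list of rows, each a list of 3 entries, a list of its own where there are three numbers: the shift along the tool's x, y, z in m, then the turn, a rotation vector about the tool's x, y, z in degrees, then the opening, from 0 (shut) to 1 (fully open). In form: [[[dx, dy, dz], [wx, wy, wz], grip], ...]. A call has 1 to 20 rows; each row is the pose to reach, as a shift and turn from the pose measured when the call began, along the tool's axes at that moment; what a row does not reach only later rows make up. A row lasts 1/12 s, in which the tool goes at most 41.7 mm and 7.16 degrees, less where a joint would pass 70% of its speed; a pose out of reach is approached as far as the arm can. A call with a gripper value outside its range is refused whole. The fingers move at their own pace and stop on an object; the grip force is fixed at half the most. Time passes only in rows, so rows that repeat a pose let the fingers close. It gives the time, the measured TCP pose, the force and the opening at its end, in the units of the state.
- ctrl.get_obs(): the state, without advancing time (a new reading comes with each control period).
- ctrl.snapshot(name): name is "scene" or "top" or "wrist"; returns the picture (480x640x3 uint8, blue, green, red); there is no depth.
- ctrl.get_calibration(name): a dict with "fx", "fy", "cx", "cy" (pixels), "R" (3x3) and "t" (3): a world point X has camera coordinates R X + t. Camera axes: x right, y down, z forward; pixel columns grow to the right and rows downward; lengths in m; the calibration is good to about 2 mm. A picture is of the moment at which its call begins: read the wrist's pose just before it. get_calibration takes no time and is no camera call; for the wrist camera it gives the pose at the moment of the call.
- ctrl.close_job(): hands the job in, once; it reports no verdict.
Trained networks look in the newest picture that a camera, given by its name, has taken for a name from the list of things; names that differ only in an ending like _2 or _b are one class to them, and where a whole thing is asked for, a point or a joint stands for the part that bears it (a point fixed in the world has none). Each returns a list of dicts, best first, with "confidence" (0 to 1); they miss things now and then, are a little off and sometimes report something else, mostly with a low value. They report only what shows in the picture. A call takes as long as a camera call. They do not tell look-alikes from the thing itself.
- ctrl.cut_out(camera, name): "pixels" (480x640 bool, what is visible of it) and "pixel" ([column, row] in pixels, amid what is visible of it).
- ctrl.landmark_of(camera, name): "pixel" ([column, row] in pixels: a listed point, or the origin of a listed thing).
The state is a dict: "clock": time; "joint_pos": joint angles; "qvel": joint speeds; "tau": joint torques, N m; "tool_pos": TCP position; "orientation": TCP orientation; "force": force on the tool from outside, world axes, zero at the start; "moment": the same for the moment, N m; "opening": finger opening in m.
Only numpy, scipy, OpenCV 4.12 (cv2) and the standard library are available. Lean on these libraries where they do the work, as an engineer would, in place of code of your own. Each camera call takes 0.05 s, during which the arm holds its last target. There are 200 camera calls.

## Working session

There is one attempt and no reset: what is moved stays moved. The work goes in short steps, Python scripts to look and compute and a tool call to move; the robot and the scene stay as the last step left them, time stands still between calls to the robot, and variables do not carry over. Pictures are saved under pics/ and viewed, about 8 in all and at most 12, crops included, and the job is handed in when it is done.

Besides the shell and the picture viewer there is one more tool, called after "Request:" by a JSON object that holds its "fn" and its "kwargs", one argument or row to a line. drive_tool: Moves the arm, as the interface text tells. Its arguments: {"type":"object","properties":{"plan":{"type":"array","items":{"type":"array"}}},"required":["plan"]}

```bash
mkdir -p pics
cat > h.py <<'E'
from plant import ctrl
import numpy as np, cv2
def pt(cam,px,z):
    c=ctrl.get_calibration(cam);R=np.array(c['R']);t=np.array(c['t'])
    d=R.T@np.array([(px[0]-c['cx'])/c['fx'],(px[1]-c['cy'])/c['fy'],1]);o=-R.T@t
    return o+d*(z-o[2])/d[2]
def proj(cam,X):
    c=ctrl.get_calibration(cam);p=np.array(c['R'])@np.array(X)+np.array(c['t'])
    return [c['fx']*p[0]/p[2]+c['cx'],c['fy']*p[1]/p[2]+c['cy']]
E
python3 - <<'E'
from h import *
for cam in ("scene","top"):
    im=ctrl.snapshot(cam);cv2.imwrite(f"pics/{cam}0.png",im)
    for n,z in (("grip_1",.183),("handle_1",.183),("lever_1",.183),("face_1",None),("panel_mid_1",None),("box_mid_1",None)):
        for r in ctrl.landmark_of(cam,n):
            print(cam,n,round(r["confidence"],2),np.round(r["pixel"]), np.round(pt(cam,r["pixel"],z or .04),3))
print(ctrl.get_obs())
E
```

```text
scene grip_1 0.65 [358. 174.] [0.427 0.159 0.183]
scene grip_1 0.61 [228. 204.] [ 0.461 -0.162  0.183]
scene handle_1 0.94 [356. 171.] [0.413 0.159 0.183]
scene handle_1 0.67 [228. 194.] [ 0.427 -0.158  0.183]
scene handle_1 0.54 [358. 172.] [0.42  0.162 0.183]
scene lever_1 0.7 [361. 180.] [0.454 0.159 0.183]
scene face_1 0.64 [362. 231.] [0.481 0.163 0.04 ]
scene face_1 0.45 [372. 245.] [0.534 0.169 0.04 ]
scene panel_mid_1 0.97 [233. 277.] [ 0.553 -0.181  0.04 ]
scene panel_mid_1 0.75 [368. 241.] [0.52  0.165 0.04 ]
scene panel_mid_1 0.7 [169. 298.] [ 0.581 -0.328  0.04 ]
scene box_mid_1 0.89 [364. 234.] [0.493 0.163 0.04 ]
scene box_mid_1 0.67 [233. 265.] [ 0.515 -0.177  0.04 ]
scene box_mid_1 0.35 [232. 194.] [ 0.24  -0.143  0.04 ]
top grip_1 0.95 [402. 292.] [ 0.454 -0.171  0.183]
top grip_1 0.77 [252. 298.] [0.435 0.161 0.183]
top grip_1 0.53 [395. 302.] [ 0.434 -0.155  0.183]
top handle_1 0.78 [258. 314.] [0.402 0.148 0.183]
top handle_1 0.55 [397. 301.] [ 0.434 -0.158  0.183]
top lever_1 0.64 [254. 289.] [0.456 0.158 0.183]
top lever_1 0.43 [403. 280.] [ 0.48  -0.171  0.183]
[... 411 characters left out ...]
 0.04 ]
top box_mid_1 0.87 [259. 278.] [0.489 0.166 0.04 ]
{'clock': 0.7, 'joint_pos': array([ 8.49179956e+01,  2.05424541e+01,  6.82975326e-01, -4.50316431e-04,
       -7.01349504e+01, -1.65055059e+01]), 'qvel': array([ 0.09266769, -0.03711245,  0.00311451,  0.02348722,  0.00406592,
       -0.08260441]), 'tau': array([ 1.76580430e-03, -5.82165062e+01,  2.93251991e+01,  7.00127319e+00,
        1.24725723e-02, -1.32141952e-05]), 'tool_pos': array([0.24837028, 0.62763382, 0.22661168]), 'orientation': array([-69.14676996,  89.99441315,  89.26556669]), 'force': array([-0.1365325 ,  0.37895827, -0.89043429]), 'moment': array([-0.01767831,  0.00546317, -0.01152408]), 'opening': 0.0870391799688535}
```

Run:
```python
import cv2,numpy as np
a=cv2.imread("pics/top0.png")[200:350,150:480]; b=cv2.imread("pics/scene0.png")[140:320,140:420]
a=cv2.resize(a,None,fx=2.4,fy=2.0,interpolation=2)[:, :800]
cv2.imwrite("pics/topc.png",cv2.resize(cv2.imread("pics/top0.png")[200:350,150:480],None,fx=2.4,fy=2.4,interpolation=2))
cv2.imwrite("pics/scenec.png",cv2.resize(b,None,fx=2.8,fy=2.8,interpolation=2))
```

```text
(no output)
```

View pics/topc.png

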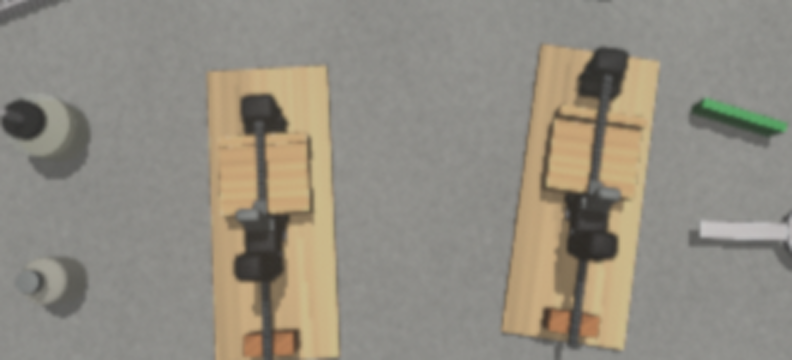

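View pics/scenec.png

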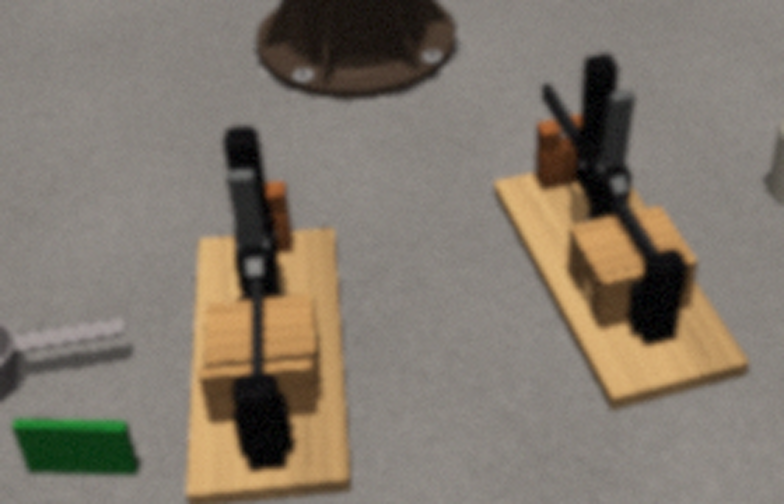

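View pics/scene0.png

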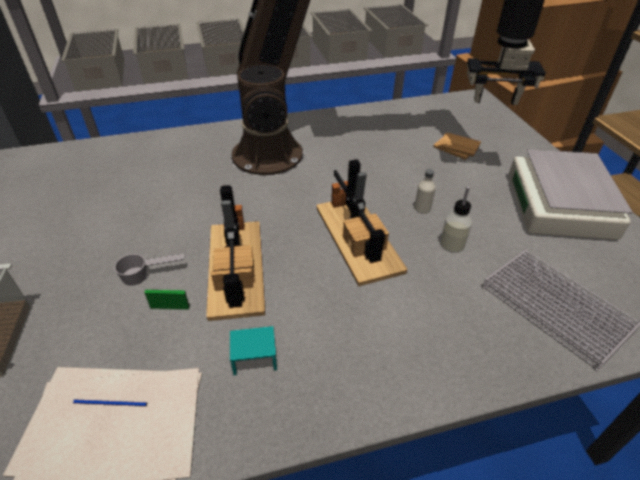

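The views show the clamps side by side:

- **Clamp A:** handle at top pixel (397,301) and scene pixel (228,200), y≈-0.17. There is a clear gap between its far jaw and the panel, so it is open.
- **Clamp B:** handle at top pixel (257,310) and scene pixel (356,172), y≈+0.16. Its jaw is against the panel, so it is tight.

The green board and the turquoise box are loose look-alikes. The target is A. The enlarged crops above already confirm this.

Run:
```python
from h import *
from scipy.spatial.transform import Rotation as Ro
# board edges in top (crop /2.4 + offset), board top z~.01
g=lambda u,v:pt("top",(150+u/2.4,200+v/2.4),.015)
for a,b in (((503,332),(540,45)),((625,348),(658,62)),):
    d=g(*b)-g(*a);print("board yaw",np.degrees(np.arctan2(d[1],d[0])))
d=pt("top",(150+607/2.4,200+80/2.4),.1)-pt("top",(150+575/2.4,200+345/2.4),.1);print("bar yaw",np.degrees(np.arctan2(d[1],d[0])))
ctrl.snapshot("top");
m=ctrl.cut_out("top","handle_2")
for r in m: print(r["confidence"],r["pixel"],np.round(pt("top",r["pixel"],.2),3))
m=ctrl.cut_out("top","lever_2")
for r in m: print("lev",r["confidence"],r["pixel"],np.round(pt("top",r["pixel"],.2),3))
o=ctrl.get_obs();R=Ro.from_euler("xyz",o["orientation"],degrees=True);print(np.round(R.as_matrix(),3))
c=ctrl.get_calibration("wrist");print(np.round(np.array(c["R"])@R.as_matrix(),2), -R.as_matrix().T@(np.array(c["R"]).T@c["t"]+o["tool_pos"]))
```

```text
board yaw -6.990645298107455
board yaw -6.956117681862181
bar yaw -6.96301656582105
0.73 [397.4, 301.8] [ 0.433 -0.157  0.2  ]
0.69 [253.3, 291.5] [0.45  0.156 0.2  ]
0.52 [259.7, 315.5] [0.398 0.141 0.2  ]
0.4 [262.0, 263.1] [0.512 0.14  0.2  ]
lev 0.62 [255.0, 290.3] [0.452 0.153 0.2  ]
lev 0.46 [399.2, 284.8] [ 0.47  -0.161  0.2  ]
[[-0.    -0.368 -0.93 ]
 [ 0.    -0.93   0.368]
 [-1.    -0.     0.   ]]
[[ 0.    1.    0.  ]
 [-0.27 -0.    0.96]
 [ 0.96 -0.    0.27]] [-0.15657072  0.00144368 -0.07427234]
```

Request:
{"fn": "drive_tool", "kwargs": {
  "plan": [
    [[-0.12,0,0],[0,0,0],1],
    [[-0.12,0,0],[0,0,0],1],
    [[-0.12,0,0],[0,0,0],1],
    [[-0.12,0.259,-0.374],[75.4,0,0],1],
    [[-0.12,0.259,-0.374],[75.4,0,0],1],
    [[-0.12,0.259,-0.374],[75.4,0,0],1],
    [[-0.12,0.259,-0.374],[75.4,0,0],1],
    [[-0.12,0.259,-0.374],[75.4,0,0],1],
    [[-0.12,0.259,-0.374],[75.4,0,0],1],
    [[-0.12,0.259,-0.374],[75.4,0,0],1],
    [[-0.12,0.259,-0.374],[75.4,0,0],1],
    [[-0.12,0.259,-0.374],[75.4,0,0],1],
    [[-0.12,0.259,-0.374],[75.4,0,0],1],
    [[-0.12,0.259,-0.374],[75.4,0,0],1],
    [[-0.12,0.659,-0.484],[75.4,0,0],1],
    [[-0.12,0.659,-0.484],[75.4,0,0],1],
    [[-0.12,0.659,-0.484],[75.4,0,0],1],
    [[-0.12,0.659,-0.484],[75.4,0,0],1],
    [[-0.12,0.659,-0.484],[75.4,0,0],1],
    [[-0.12,0.659,-0.484],[75.4,0,0],1]
  ]
}}

```text
clock: 2.52
tool_pos: [0.473, -0.0012, 0.347]
orientation: [-61.6, 89.9, 21.4]
force: [1.4, -0.9, 0.6]
opening: 0.0877
```

Request:
{"fn": "drive_tool", "kwargs": {
  "plan": [
    [[0,-0.002,-0.163],[0,0,0],1],
    [[0,-0.002,-0.163],[0,0,0],1],
    [[0,-0.002,-0.163],[0,0,0],1],
    [[0,-0.002,-0.163],[0,0,0],1],
    [[0,-0.002,-0.163],[0,0,0],1],
    [[0,-0.002,-0.163],[0,0,0],1]
  ]
}}

```text
clock: 3.02
tool_pos: [0.4545, -0.1654, 0.3469]
orientation: [-62.0, 89.9, 20.8]
force: [-0.8, 0.3, 0.9]
opening: 0.0876
```

Run:
```python
from h import *
o=ctrl.get_obs();print(o["tool_pos"],o["orientation"],o["joint_pos"])
im=ctrl.snapshot("wrist")
for n in ("grip_2","handle_2","lever_2","face_2","panel_mid_2","box_mid_2"):
    for r in ctrl.landmark_of("wrist",n):
        z=.183 if n[0] in "ghl" else .04
        print(n,round(r["confidence"],2),np.round(r["pixel"]),np.round(pt("wrist",r["pixel"],z),4))
g=np.array([.455,-.163,.183]);a=np.radians(-7)
for s in (-32,0,32):
    p=proj("wrist",g+np.array([np.cos(a),np.sin(a),0])*s/1000);print(p)
cv2.imwrite("pics/w1.png",im)
```

```text
[ 0.45450864 -0.16539213  0.34692967] [-61.99667018  89.93712024  20.77049599] [ 3.35089878e+00 -1.31251925e+00 -1.06487335e+01 -1.90801294e-02
 -8.06037903e+01 -1.05806274e+01]
grip_2 0.7 [329. 221.] [ 0.4517 -0.1634  0.183 ]
handle_2 0.64 [348. 220.] [ 0.4363 -0.1619  0.183 ]
lever_2 0.57 [297. 222.] [ 0.4783 -0.1648  0.183 ]
face_2 0.84 [206. 190.] [ 0.5907 -0.1818  0.04  ]
panel_mid_2 0.92 [225. 190.] [ 0.5694 -0.1795  0.04  ]
panel_mid_2 0.68 [195.  52.] [ 0.5737 -0.3269  0.04  ]
box_mid_2 0.98 [ 78. 214.] [ 0.7461 -0.172   0.04  ]
box_mid_2 0.75 [270. 192.] [ 0.5177 -0.1712  0.04  ]
[np.float64(364.8793794450849), np.float64(220.42670954107035)]
[np.float64(325.52018933400524), np.float64(220.31787143939025)]
[np.float64(286.1674370316739), np.float64(220.20905113987737)]
```

View pics/w1.png

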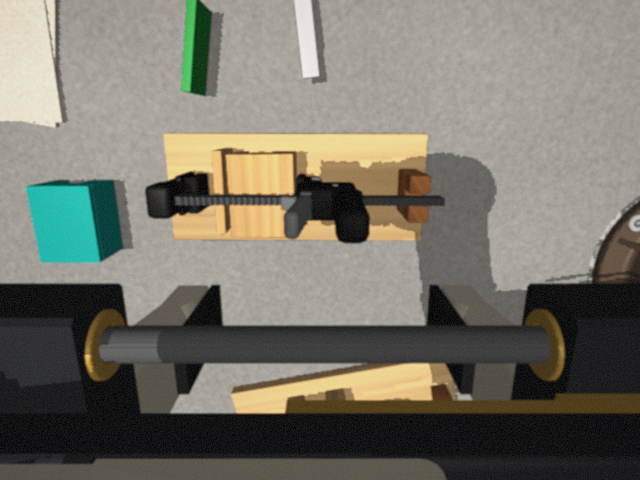

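Request:
{"fn": "drive_tool", "kwargs": {
  "plan": [
    [[0.04,0.001,0.002],[0,0,0],1],
    [[0.08,0.001,0.002],[0,0,0],1],
    [[0.115,0.001,0.002],[0,0,0],1],
    [[0.14,0.001,0.002],[0,0,0],1],
    [[0.165,0.001,0.002],[0,0,0],1],
    [[0.183,0.001,0.002],[0,0,0],1],
    [[0.183,0.001,0.002],[0,0,0],1],
    [[0.183,0.001,0.002],[0,0,0],0.85],
    [[0.183,0.001,0.002],[0,0,0],0.75],
    [[0.183,0.001,0.002],[0,0,0],0.73],
    [[0.183,0.001,0.002],[0,0,0],0.73]
  ]
}}

```text
clock: 4.28
tool_pos: [0.4555, -0.1598, 0.1653]
orientation: [-72.4, 89.8, 10.8]
force: [-2.9, 0.8, 1.3]
opening: 0.0674
```

Run:
```python
from h import *
o=ctrl.get_obs();print(o["tool_pos"],o["opening"],o["force"])
im=ctrl.snapshot("wrist")
for n in ("grip_2","handle_2","lever_2","face_2","panel_mid_2","box_mid_2"):
    for r in ctrl.landmark_of("wrist",n):
        z=.183 if n[0] in "ghl" else .04
        print(n,round(r["confidence"],2),np.round(r["pixel"]),np.round(pt("wrist",r["pixel"],z),4))
cv2.imwrite("pics/w2.png",im)
```

```text
[ 0.45553807 -0.15984461  0.16527337] 0.06741914064890653 [-2.94897714  0.81776719  1.33347343]
handle_2 0.69 [379. 312.] [ 0.4342 -0.1651  0.183 ]
lever_2 0.59 [259. 312.] [ 0.4789 -0.1706  0.183 ]
face_2 0.62 [128. 223.] [ 0.5945 -0.1846  0.04  ]
panel_mid_2 0.81 [162. 220.] [ 0.5699 -0.1837  0.04  ]
box_mid_2 0.62 [231. 224.] [ 0.5213 -0.1754  0.04  ]
```

View pics/w2.png

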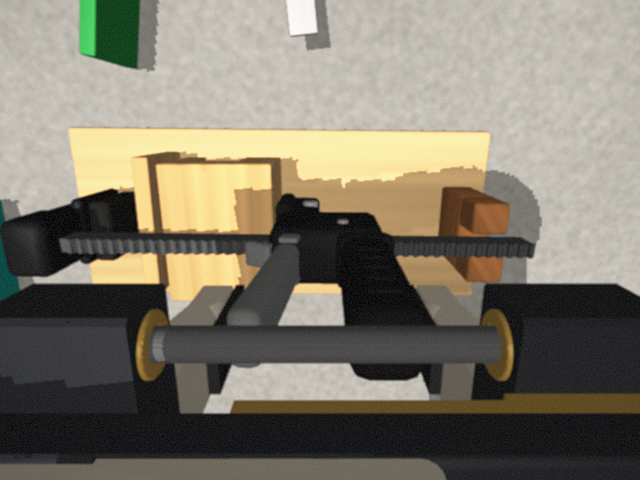

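Request:
{"fn": "drive_tool", "kwargs": {
  "plan": [
    [[0,0,-0.004],[0,0,0],0.73],
    [[0,0,-0.004],[0,0,0],0.6],
    [[0,0,-0.004],[0,0,0],0.5],
    [[0,0,-0.004],[0,0,0],0.455],
    [[0,0,-0.004],[0,0,0],0.455],
    [[0,0,-0.004],[0,0,0],0.455],
    [[0,0,-0.004],[0,0,0],0.455]
  ]
}}

```text
clock: 5.22
tool_pos: [0.455, -0.1636, 0.1656]
orientation: [-65.7, 89.8, 17.5]
force: [-3.0, 4.7, 3.6]
opening: 0.0409
```

```bash
cat > look.py <<'E'
from h import *
import sys
n=sys.argv[1];o=ctrl.get_obs();print(np.round(o["tool_pos"],4),o["opening"],np.round(o["force"],1),o["clock"])
im=ctrl.snapshot("wrist");cv2.imwrite(f"pics/{n}.png",im)
def track(a,b,box):
    x0,y0,x1,y1=box;M=np.eye(2,3,dtype=np.float32)
    A=cv2.imread(f"pics/{a}.png",0);B=cv2.imread(f"pics/{b}.png",0)
    T=A[y0:y1,x0:x1];S=B[y0-10:y1+10,max(0,x0-60):x1+110]
    r=cv2.matchTemplate(S,T,cv2.TM_CCOEFF_NORMED);_,v,_,(c,w)=cv2.minMaxLoc(r)
    cx=c
    if 0<c<r.shape[1]-1:
        l,m,h=r[w,c-1:c+2];cx=c+.5*(l-h)/(l-2*m+h)
    return round(cx+max(0,x0-60)-x0,1),w-10,round(v,2)
if __name__=="__main__":
    ref=sys.argv[2]
    for k,bx in (("jaw",(5,190,136,275)),("panel",(128,150,172,195)),("panel2",(138,252,170,290)),("boxend",(240,155,290,190)),("boxedge",(150,152,190,225)),("head",(275,190,350,225)),("board",(470,125,500,180))):
        print(k,track(ref,n,bx))
E
python3 look.py s1a w2
```

```text
[ 0.455  -0.1636  0.1656] 0.04090169723571063 [-3.   4.7  3.6] 5.2167
jaw (-5, 5, 0.92)
panel (np.float32(-12.6), 5, 0.74)
panel2 (np.float32(-12.8), 1, 0.61)
boxend (np.float32(-19.2), 5, 0.92)
boxedge (np.float32(-13.6), 5, 0.68)
head (np.float32(-18.3), 5, 0.96)
board (np.float32(0.1), 0, 0.9)
```

View image.

View pics/s1a.png

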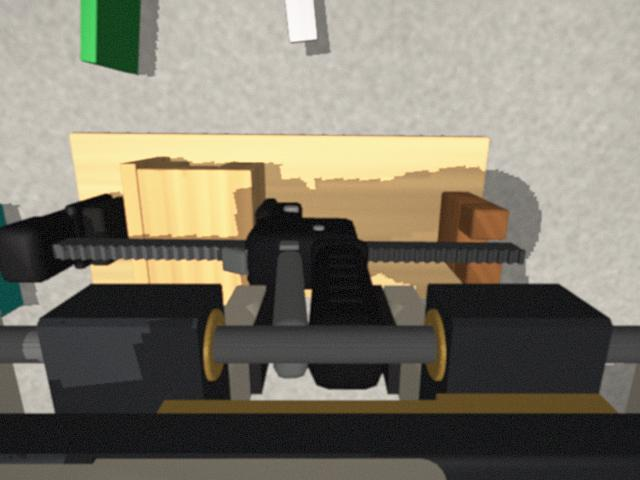

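Run:
```python
from h import *
o=ctrl.get_obs();a=np.radians(-7);u=np.array([np.cos(a),np.sin(a),0])
g=np.array([.4545,-.163,0])
for z in (.04,.06,.09,.11):
    for s in (-.0,.07,.14):
        p=proj("wrist",g+u*s+[0,0,z]);q=proj("wrist",g+u*(s+.001)+[0,0,z]);print(z,s,np.round(p,1),round(q[0]-p[0],2))
```

```text
0.04 -0.0 [326.2 234.1] -1.38
0.04 0.07 [229.4 233.8] -1.38
0.04 0.14 [132.7 233.5] -1.38
0.06 -0.0 [326.2 241.8] -1.48
0.06 0.07 [222.6 241.5] -1.48
0.06 0.14 [119.1 241.2] -1.48
0.09 -0.0 [326.2 255.6] -1.66
0.09 0.07 [210.4 255.3] -1.65
0.09 0.14 [ 94.7 254.9] -1.65
0.11 -0.0 [326.2 266.8] -1.8
0.11 0.07 [200.5 266.4] -1.79
0.11 0.14 [ 75. 266.] -1.79
```

Request:
{"fn": "drive_tool", "kwargs": {
  "plan": [
    [[0,0,0],[0,0,0],0.6],
    [[0,0,0],[0,0,0],0.78],
    [[0,0,0],[0,0,0],0.78],
    [[0,0,0],[0,0,0],0.78],
    [[0,0,0],[0,0,0],0.78],
    [[0,0,0],[0,0,0],0.78],
    [[0,0,0],[0,0,0],0.78]
  ]
}}

```text
clock: 5.85
tool_pos: [0.4547, -0.1637, 0.1656]
orientation: [-66.0, 89.8, 17.2]
force: [-0.3, 0.1, -0.5]
opening: 0.0682
```

```bash
python3 look.py s1r w2
```

```text
[ 0.4547 -0.1637  0.1656] 0.06819227950859613 [-0.3  0.1 -0.5] 5.85
jaw (-5, 10, 0.77)
panel (np.float32(-13.0), 6, 0.74)
panel2 (np.float32(81.2), 5, 0.67)
boxend (np.float32(-19.9), 5, 0.91)
boxedge (np.float32(-14.4), 6, 0.68)
head (np.float32(-0.7), 6, 0.97)
board (np.float32(-0.2), 0, 0.9)
```

Request:
{"fn": "drive_tool", "kwargs": {
  "plan": [
    [[0,0,0],[0,0,0],0.7],
    [[0,0,0],[0,0,0],0.6],
    [[0,0,0],[0,0,0],0.5],
    [[0,0,0],[0,0,0],0.455],
    [[0,0,0],[0,0,0],0.455],
    [[0,0,0],[0,0,0],0.455],
    [[0,0,0],[0,0,0],0.455]
  ]
}}

```text
clock: 6.48
tool_pos: [0.4548, -0.1639, 0.1657]
orientation: [-70.3, 89.8, 12.9]
force: [-2.4, -0.1, 1.8]
opening: 0.0404
```

```bash
python3 look.py s2a s1a
python3 - <<'E'
from h import *
a=cv2.imread("pics/s1r.png")[120:300,0:420];b=cv2.imread("pics/s2a.png")[120:300,0:420]
cv2.imwrite("pics/c2.png",cv2.resize(np.vstack([a,b]),None,fx=1.65,fy=1.65,interpolation=2))
E
```

```text
[ 0.4548 -0.1639  0.1657] 0.04039854576809463 [-2.4 -0.1  1.8] 6.4833
jaw (np.float32(0.9), 3, 0.94)
panel (np.float32(-0.4), 1, 0.99)
panel2 (np.float32(-0.1), 0, 0.99)
boxend (np.float32(-0.3), 1, 0.99)
boxedge (np.float32(-0.3), 1, 0.99)
head (np.float32(0.1), 1, 0.99)
board (np.float32(-0.3), 0, 0.97)
```

View pics/c2.png

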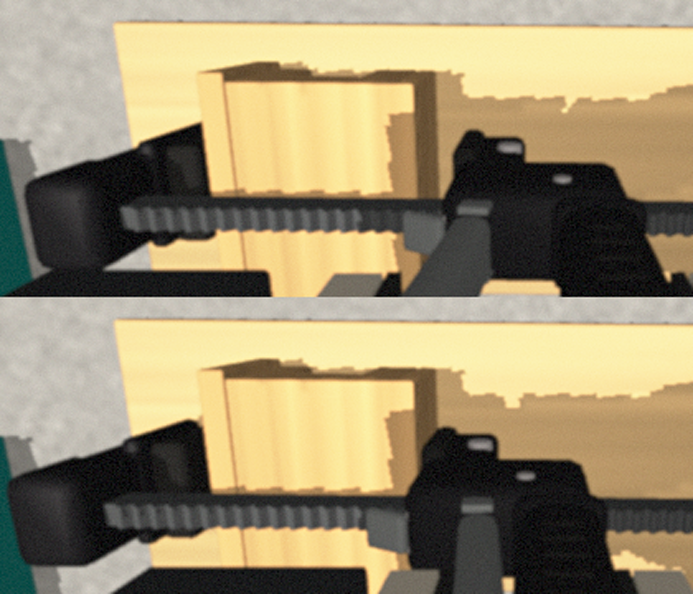

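```bash
cat > lk.py <<'E'
import sys;from look import *
ref="s2a"
R=lambda k:track(ref,n,dict(bar=(50,228,100,270),jaw=(12,195,120,262),pad=(90,190,130,225),panel=(112,150,150,190),box=(195,155,262,190),head=(255,190,350,225))[k])
for k in "bar jaw pad panel box head".split(): print(k,R(k),end="; ")
print("bar draw since s2a mm",round((R("bar")[0]-R("head")[0])/1.75,1))
E
for i in s1a s1r; do cp pics/$i.png pics/tmp.png; python3 - $i <<'E'
import sys;sys.argv=["",sys.argv[1]]
import look
E
done; ls pics
```

```text
[ 0.4547 -0.1639  0.1657] 0.04044919873349348 [-1.5 -0.7  1.5] 6.5333
[ 0.4547 -0.1639  0.1657] 0.04032199647892869 [-1.  -0.6  1.6] 6.5833
c2.png
s1a.png
s1r.png
s2a.png
scene0.png
scenec.png
tmp.png
top0.png
topc.png
w1.png
w2.png
```

Request:
{"fn": "drive_tool", "kwargs": {
  "plan": [
    [[0,0,0],[0,0,0],0.6],
    [[0,0,0],[0,0,0],0.78],
    [[0,0,0],[0,0,0],0.78],
    [[0,0,0],[0,0,0],0.78],
    [[0,0,0],[0,0,0],0.78],
    [[0,0,0],[0,0,0],0.78],
    [[0,0,0],[0,0,0],0.78]
  ]
}}

```text
clock: 7.22
tool_pos: [0.4544, -0.1638, 0.1656]
orientation: [-64.3, 89.8, 18.8]
force: [0.3, -0.2, -0.4]
opening: 0.0679
```

```bash
python3 lk.py s2r
```

```text
[ 0.4544 -0.1638  0.1656] 0.06792922199831836 [ 0.3 -0.2 -0.4] 7.2167
bar (np.float32(17.9), 0, 0.95); jaw (np.float32(4.5), 4, 0.88); pad (np.float32(0.3), 5, 0.95); panel (np.float32(-0.8), 0, 1.0); box (np.float32(-0.7), 0, 1.0); head (np.float32(18.0), 0, 0.95); bar draw since s2a mm -0.1
```

Request:
{"fn": "drive_tool", "kwargs": {
  "plan": [
    [[0,0,0],[0,0,0],0.7],
    [[0,0,0],[0,0,0],0.6],
    [[0,0,0],[0,0,0],0.55],
    [[0,0,0],[0,0,0],0.55],
    [[0,0,0],[0,0,0],0.55],
    [[0,0,0],[0,0,0],0.55]
  ]
}}

```text
clock: 7.77
tool_pos: [0.4544, -0.1638, 0.1657]
orientation: [-66.9, 89.8, 16.3]
force: [-2.1, -0.1, 2.4]
opening: 0.0485
```

```bash
python3 lk.py s3a
```

```text
[ 0.4544 -0.1638  0.1657] 0.048459346015678154 [-2.1 -0.1  2.4] 7.7667
bar (np.float32(10.0), 0, 0.97); jaw (np.float32(3.6), 2, 0.95); pad (np.float32(-0.0), 3, 0.97); panel (np.float32(-0.6), 0, 1.0); box (np.float32(-0.6), 0, 1.0); head (np.float32(5.4), 0, 0.98); bar draw since s2a mm 2.6
```

Request:
{"fn": "drive_tool", "kwargs": {
  "plan": [
    [[0,0,0],[0,0,0],0.5],
    [[0,0,0],[0,0,0],0.455],
    [[0,0,0],[0,0,0],0.455],
    [[0,0,0],[0,0,0],0.455],
    [[0,0,0],[0,0,0],0.455]
  ]
}}

```text
clock: 8.23
tool_pos: [0.4545, -0.1639, 0.1657]
orientation: [-68.9, 89.8, 14.3]
force: [-2.5, -0.3, 0.7]
opening: 0.0405
```

```bash
python3 lk.py s3b
```

```text
[ 0.4545 -0.1639  0.1657] 0.04050240072636405 [-2.5 -0.3  0.7] 8.2333
bar (np.float32(9.9), 0, 0.97); jaw (np.float32(3.7), 2, 0.95); pad (np.float32(0.2), 3, 0.96); panel (np.float32(-0.3), 0, 1.0); box (np.float32(-0.2), 0, 1.0); head (np.float32(-0.1), 0, 1.0); bar draw since s2a mm 5.7
```

Request:
{"fn": "drive_tool", "kwargs": {
  "plan": [
    [[0,0,0],[0,0,0],0.6],
    [[0,0,0],[0,0,0],0.78],
    [[0,0,0],[0,0,0],0.78],
    [[0,0,0],[0,0,0],0.78],
    [[0,0,0],[0,0,0],0.78],
    [[0,0,0],[0,0,0],0.78],
    [[0,0,0],[0,0,0],0.78]
  ]
}}

```text
clock: 8.87
tool_pos: [0.4542, -0.1638, 0.1657]
orientation: [-61.4, 89.9, 21.7]
force: [0.3, 0.4, 0.7]
opening: 0.0682
```

```bash
python3 lk.py s3r;  python3 - <<'E'
from h import *
a=cv2.imread("pics/s3b.png")[120:300,0:420];b=cv2.imread("pics/s3r.png")[120:300,0:420]
cv2.imwrite("pics/c3.png",cv2.resize(np.vstack([a,b]),None,fx=1.65,fy=1.65,interpolation=2))
E
```

```text
[ 0.4542 -0.1638  0.1657] 0.06824244741788185 [0.3 0.4 0.7] 8.8667
bar (np.float32(25.4), 0, 0.94); jaw (np.float32(12.2), 4, 0.83); pad (np.float32(7.5), 5, 0.94); panel (np.float32(6.7), 0, 1.0); box (np.float32(6.8), 0, 0.99); head (np.float32(17.7), 0, 0.95); bar draw since s2a mm 4.4
```

View pics/c3.png

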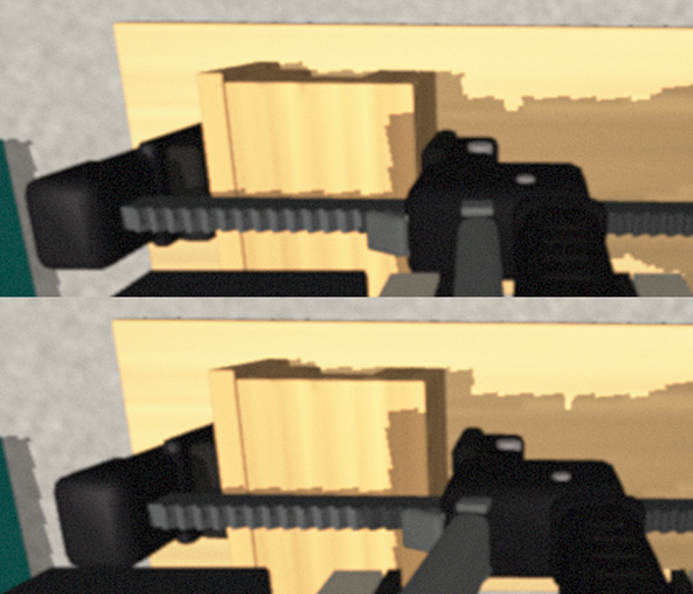

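Request:
{"fn": "drive_tool", "kwargs": {
  "plan": [
    [[0,0,0],[0,0,0],0.7],
    [[0,0,0],[0,0,0],0.6],
    [[0,0,0],[0,0,0],0.5],
    [[0,0,0],[0,0,0],0.455],
    [[0,0,0],[0,0,0],0.455],
    [[0,0,0],[0,0,0],0.455],
    [[0,0,0],[0,0,0],0.455]
  ]
}}

```text
clock: 9.5
tool_pos: [0.4539, -0.1638, 0.1657]
orientation: [-59.5, 89.9, 23.6]
force: [-3.8, 1.2, 4.7]
opening: 0.0404
```

```bash
python3 lk.py s4a
```

```text
[ 0.4539 -0.1638  0.1657] 0.04035350649051383 [-3.8  1.2  4.7] 9.5
bar (np.float32(19.3), 0, 0.96); jaw (np.float32(5.8), 4, 0.86); pad (np.float32(1.3), 5, 0.95); panel (np.float32(0.2), 0, 1.0); box (np.float32(0.1), 0, 1.0); head (np.float32(-0.2), 0, 1.0); bar draw since s2a mm 11.1
```

Request:
{"fn": "drive_tool", "kwargs": {
  "plan": [
    [[0,0,0],[0,0,0],0.6],
    [[0,0,0],[0,0,0],0.78],
    [[0,0,0],[0,0,0],0.78],
    [[0,0,0],[0,0,0],0.78],
    [[0,0,0],[0,0,0],0.78],
    [[0,0,0],[0,0,0],0.78],
    [[0,0,0],[0,0,0],0.78]
  ]
}}

```text
clock: 10.13
tool_pos: [0.4534, -0.1638, 0.1656]
orientation: [-43.2, 89.9, 39.9]
force: [-0.5, 0.5, 0.6]
opening: 0.0682
```

```bash
python3 lk.py s4r
```

```text
[ 0.4534 -0.1638  0.1656] 0.06823581443125011 [-0.5  0.5  0.6] 10.1333
bar (np.float32(34.3), 0, 0.9); jaw (np.float32(21.8), 4, 0.81); pad (np.float32(16.1), 5, 0.94); panel (np.float32(15.5), 0, 0.99); box (np.float32(15.3), 0, 0.98); head (np.float32(16.1), 0, 0.98); bar draw since s2a mm 10.4
```

Request:
{"fn": "drive_tool", "kwargs": {
  "plan": [
    [[0,0,0],[0,0,0],0.7],
    [[0,0,0],[0,0,0],0.6],
    [[0,0,0],[0,0,0],0.53],
    [[0,0,0],[0,0,0],0.48],
    [[0,0,0],[0,0,0],0.48],
    [[0,0,0],[0,0,0],0.48],
    [[0,0,0],[0,0,0],0.48]
  ]
}}

```text
clock: 10.77
tool_pos: [0.4533, -0.1639, 0.1657]
orientation: [-48.0, 89.9, 35.1]
force: [-4.1, 0.9, 4.3]
opening: 0.0423
```

```bash
python3 lk.py s5a
python3 - <<'E'
from h import *
a=cv2.imread("pics/s4a.png")[120:300,0:420];b=cv2.imread("pics/s5a.png")[120:300,0:420]
cv2.imwrite("pics/c5.png",cv2.resize(np.vstack([a,b]),None,fx=1.65,fy=1.65,interpolation=2))
E
# fine tracking between successive frames
python3 - <<'E'
import sys;sys.argv=["","x"]
import numpy as np,cv2
def tr(a,b,bx):
    x0,y0,x1,y1=bx;A=cv2.imread(f"pics/{a}.png",0);B=cv2.imread(f"pics/{b}.png",0)
    r=cv2.matchTemplate(B[y0-3:y1+3,max(0,x0-40):x1+40],A[y0:y1,x0:x1],cv2.TM_CCOEFF_NORMED);_,v,_,(c,w)=cv2.minMaxLoc(r)
    l,m,h=r[w,c-1:c+2];return round(float(c+.5*(l-h)/(l-2*m+h)+max(0,x0-40)-x0),1),round(v,2)
# bar tip/dark jaw end relative, from s2a (tip x 64), s3b (74), s4a (83)
for a,b,x in (("s2a","s3b",64),("s3b","s4a",74),("s4a","s5a",83)):
    print(a,b,"tip",tr(a,b,(x-8,236,x+22,262)),"jawend",tr(a,b,(max(0,x-64),205,x-30,285)),"head",tr(a,b,(255,190,350,225)),"panel",tr(a,b,(112,150,150,180)))
E
```

```text
[ 0.4533 -0.1639  0.1657] 0.04228406188831494 [-4.1  0.9  4.3] 10.7667
bar (np.float32(27.9), 1, 0.92); jaw (np.float32(6.9), 7, 0.76); pad (np.float32(2.8), 9, 0.93); panel (np.float32(1.4), 1, 0.98); box (np.float32(1.5), 0, 0.98); head (np.float32(0.9), 0, 0.99); bar draw since s2a mm 15.4
s2a s3b tip (10.2, 0.97) jawend (11.6, 0.89) head (-0.1, 1.0) panel (-0.2, 1.0)
s3b s4a tip (9.7, 0.97) jawend (11.0, 0.92) head (-0.1, 1.0) panel (0.5, 0.99)
s4a s5a tip (9.7, 0.97) jawend (9.6, 0.93) head (1.1, 0.99) panel (1.6, 0.99)
```

View pics/c5.png

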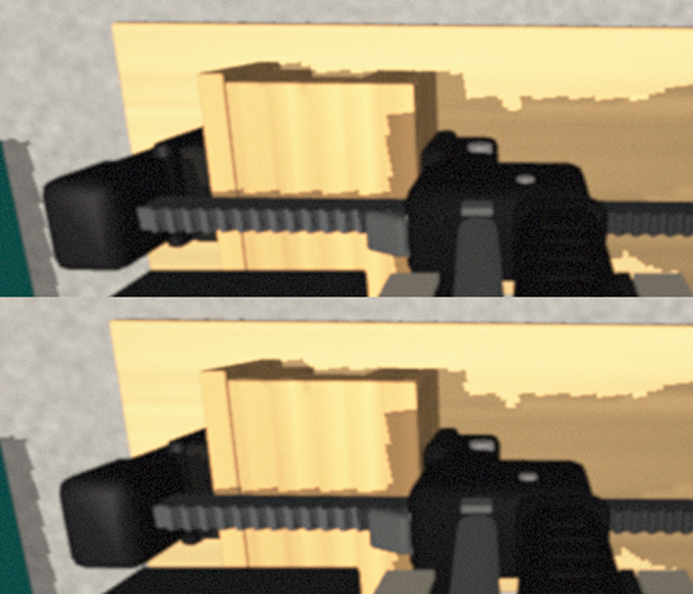

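The lower frame (s5a) shows the pad jaw 8.6 px nearer the head than in s4a, while the panel and box have barely moved (panel edge at about (122,165)). The panel is therefore home on the box and the pad is compressing. I'll cross-check against the released frames, where the pad was only just touching.

Run:
```python
import numpy as np,cv2
def tr(a,b,bx):
    x0,y0,x1,y1=bx;A=cv2.imread(f"pics/{a}.png",0);B=cv2.imread(f"pics/{b}.png",0)
    X=max(0,x0-40)
    r=cv2.matchTemplate(B[y0-3:y1+3,X:x1+40],A[y0:y1,x0:x1],cv2.TM_CCOEFF_NORMED);_,v,_,(c,w)=cv2.minMaxLoc(r)
    l,m,h=r[w,c-1:c+2];return round(float(c+.5*(l-h)/(l-2*m+h)+X-x0),1),round(v,2)
for a,b,x,p in (("s3r","s4r",91,127),("s3r","s4a",91,127),("s3r","s5a",91,127),("s4r","s4a",100,136),("s4r","s5a",100,136)):
    T=tr(a,b,(x-8,236,x+22,262));P=tr(a,b,(p-8,150,p+30,180));print(a,b,"tip",T,"panel",P,"compress mm",round((T[0]-1.07*P[0])/1.67,2))
```

```text
s3r s4r tip (9.0, 0.97) panel (9.0, 0.99) compress mm -0.38
s3r s4a tip (-6.7, 0.97) panel (-6.5, 0.99) compress mm 0.15
s3r s5a tip (3.0, 0.97) panel (-5.3, 0.98) compress mm 5.19
s4r s4a tip (-15.7, 0.97) panel (-15.4, 0.99) compress mm 0.47
s4r s5a tip (-6.3, 0.97) panel (-13.8, 0.99) compress mm 5.07
```

Request:
{"fn": "drive_tool", "kwargs": {
  "plan": [
    [[0,0,0],[0,0,0],0.48],
    [[0,0,0],[0,0,0],0.48],
    [[0,0,0],[0,0,0],0.48],
    [[0,0,0],[0,0,0],0.48]
  ]
}}

```text
clock: 11.15
tool_pos: [0.4533, -0.164, 0.1657]
orientation: [-47.0, 89.9, 36.1]
force: [-4.0, 0.4, 4.1]
opening: 0.0424
```

```bash
python3 lk.py s5b && python3 -c "
from plant import ctrl
print(ctrl.close_job())"
```

```text
[ 0.4533 -0.164   0.1657] 0.0423933174655887 [-4.   0.4  4.1] 11.15
bar (np.float32(27.8), 1, 0.92); jaw (np.float32(6.8), 7, 0.76); pad (np.float32(2.7), 9, 0.92); panel (np.float32(1.2), 1, 0.98); box (np.float32(1.4), 0, 0.99); head (np.float32(0.7), 0, 0.99); bar draw since s2a mm 15.5
the job is handed in; nothing more can be done
None
```

I pumped the open clamp (the one at y≈-0.16) with four full strokes and a fifth that I stopped just short of full. The job is handed in with handle and trigger still gripped and held at 42.4 mm, against 40 mm for a full squeeze.

- **Panel:** it is home. Panel, box and head sat at the same relative positions through the later strokes, to about 0.5 px.
- **Pad:** it is pressed in about 5.1 mm. Two released frames where it was just touching gave 5.2 and 5.1 mm; counting from the end of stroke 4 gave about 4.8 mm plus a little. I put the error at roughly 0.5 mm, so it is half-way and not bottomed out.
- **Stability and limits:** the last frame matched the one 0.4 s before it to 0.2 px. The wrist force read about 6 N at the end, and the clock was at 11.2 s of the 48 s allowed.
- **Surroundings:** the arm passed above the other things and gripped only the open clamp, but I took no final overview picture to confirm nothing else moved.

**Checks that disagreed:** the jaw and pad image templates drifted against the changing background, so I used the bar tip instead. My early by-eye estimate of the jaw gap was too small, and I dropped it once the panel tracking contradicted it.

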